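Tea warmer on the study desk

TASK

Warm the tea: slide the teapot across the deck of the warmer, without lifting or tipping it, from the square parking outline until it stands wholly on the round warming plate, and let go of it. Then push the heat slider along its track until its index line is level with the tip of the small brass pointer beside the track. Leave the pointer, mug, tea caddy and book where they are.

Things in the scene. Friction and masses are not known exactly. Their poses are not given: they have to be found in the camera images.
- warmer: The tea warmer, a flat metal box 280 (x) x 380 (y) x 35 mm high, fixed to the desk. Origin: centre of its underside (deck 35 mm above). Its x points from the control strip (nearer the robot) to the pot area, its y along the long side and along the slider track. The two pot places are centred 45 mm from its origin along x and 90 mm either way along y.
- plate: The warming plate: a round solid steel disc, 144 mm across, flush in the deck, with a dark dot at its middle. Origin: its centre, at deck height. It may be at either end of the deck.
- rest: The parking place: a square outline of thin lines, 130 mm a side, flush in the deck at the other end; the teapot starts here. Origin: its centre, at deck height.
- teapot: Loose squat copper teapot, about 0.7 kg, fixed lid. Foot 116 mm across, widest 132 mm, body and lid 68 mm high, on top an upright wooden knob 23 mm across that rises from 68 to 100 mm. Spout to its +x (tip 102 mm from the centre, up to 64 mm high), loop handle to its -x (out to 101 mm, up to 61 mm high). Origin: centre of its underside; it stands on the deck.
- teapot_knob (a point): Centre of the top of the teapot's knob, 100 mm above its underside.
- heat (a joint): Heat slider position in m, 0 (off) to 0.120 (hottest), growing along the warmer's +y; it stays where it is left and takes about 2 N to move.
- heat_top (a point): Centre of the top of the heat slider's black grip, which is 28 (x) x 18 (y) x 40 mm high, standing on the deck (its top 75 mm above the desk), with a white index line across its top along x through this point. The track runs along the warmer's y, on its control strip, 95 mm from the warmer's origin towards -x, from y = -60 to +60 mm.
- marker (a joint): Position in m of the small brass pointer on the same scale as the slider's (0 to 0.120): equal values mean level.
- marker_tip (a point): Top of the tip of the small brass pointer, 6 mm high, 27 mm long (x), up to 14 mm wide (y), beside the track on its pot side; the tip is 25 mm from the track's middle line and points at the track. Its axes are the warmer's.
- mug: White mug, 80 mm across, 85 mm high, beside the warmer. Origin: centre of its underside. Bystander.
- caddy: Closed round tea caddy, 72 mm across, 110 mm high, beside the warmer. Origin: centre of its underside. Bystander.
- book: Closed book, 210 (x) x 140 x 28 mm, lying on the desk. Origin: centre of its underside. Bystander.
Mind the look-alikes: they are no part of the job. Of the things shaped like the teapot, the copper one is meant.

How it is judged (in metres and radians):
On the way, in this order (a step that is already met when the one before it is completed fails the run):
1. the teapot stands wholly on the round warming plate, let go (horizontal distance between teapot and plate below 0.014 m and z of teapot in the frame of plate below 0.004 m and angle between teapot's own z axis and vertical below 0.06 rad and linear speed of teapot below 0.02 m/s and contact force between the fingers and teapot below 0.3 N), for 0.2 s.
2. then the heat slider is level with the brass pointer (y of heat_top in the frame of marker_tip between -0.005 and 0.005 m), for 0.2 s.
At the end, for the whole second after the job is handed in: The teapot stands upright, released and at rest on the deck with its centre within 14 mm of the warming plate's centre (foot wholly on the disc), and the heat slider, released, is within 5 mm of level with the brass pointer (all of step 1 and all of step 2 and velocity of joint heat between -0.005 and 0.005 m/s and contact force between the fingers and anything else below 0.3 N); the robot touches nothing.
It fails at once if the teapot is lifted more than 8 mm off the deck (z of teapot in the frame of plate above 0.008 m).
It fails at once if the teapot is pushed off the deck or tipped more than 0.2 rad (angle between teapot's own z axis and vertical above 0.2 rad or z of teapot in the frame of plate below -0.01 m).
It fails at once if the brass pointer is shifted more than 4 mm (distance of marker_tip from where it was at the start of the episode above 0.004 m).
It fails at once if the mug, caddy or book is disturbed (moved more than 20 mm) (distance of any of mug, caddy, book from where it was at the start of the episode above 0.02 m).
It also fails if it takes over 54 s, if anything falls off the work surface, if the arm or the gripper's body presses on something with over 40 N, if the wrist force passes 120 N, or if a joint passes its speed limit or range.

ROBOT

A 7-joint arm with a two-finger parallel gripper is mounted at the origin on the work surface. World frame = base frame: x ahead of the robot, y to its left, z up, the work surface at z = 0. Lengths are in m, angles in degrees, forces in N, time in s.
With the tool pointing down it reaches from about 0.425 to 0.875 m from the base axis. Payload 4.7 kg.
Tool frame: the origin (TCP) lies where the fingers leave the gripper's body, on its centre line; the fingertips stand 70 mm ahead of it and the grasp point (between the pads) lies 51 mm ahead of it (env.tip_reach is the distance from the TCP to the fingertips, in m); z points along the fingers, x is the direction in which the jaws open and shut, and the axes are right-handed (so a half turn about z gives the same grasp; the last joint's range is limited). The gripper opens to 87 mm and grips with 3 to 60 N. Pads are 19 mm wide; open, the fingers measure 117 mm over their backs; the gripper's body (75 mm by 190 mm) begins 51 mm behind the grasp point.
Start: joints at [75.178, 18.392, -4.016, 83.108, 1.295, 78.541, -3.26], TCP at [0.175, -0.626, 0.292] pointing down, gripper open.
Joint ranges: [-163.93, 163.93], [-17.29, 119.83], [-79.2, 71.16], [3.27, 140.29], [-89.18, 269.18], [5.43, 117.66], [-154.24, 154.24]. Speed limits (degrees/s): [147.25, 147.25, 180, 180, 180, 180, 180].

INTERFACE

Orientations are given as [roll, pitch, yaw] about the fixed x, y, z axes, in that order (R = Rz(yaw) Ry(pitch) Rx(roll)).
In Python, from cell import env, optics, order gives the robot as it stands.
- The arm moves only by the shell command python3 -m creep 'ROWS' [FORCE]. ROWS is JSON, a list of rows, each a list of 7 numbers: the shift along the tool's x, y, z in cm, then the turn, a rotation vector about the tool's x, y, z in rad, then the opening, from 0 (shut) to 1 (fully open). A call has 1 to 20 rows; each row shifts and turns the pose as measured when the row begins, along the tool's axes as they then stand; what a row does not reach is not made up. A row lasts 1/10 s, in which the tool goes at most 50 mm and 8.59 degrees, less where a joint would pass 70% of its speed; a pose out of reach is approached as far as the arm can. A call with a gripper value outside its range is refused whole. The fingers move at their own pace and stop on an object; FORCE is the grip in N (left out, the last holds). Time passes only in rows, so rows that do not move let the fingers close. It gives the time, the measured TCP pose, the force and the opening at its end, in the units of the state.
- env.get_obs(): the state, without advancing time (a new reading comes with each control period).
- optics.read_camera(name): name is "scene" or "top" or "wrist"; returns a dict with "frame" (400x640x3 uint8, blue, green, red), "z_map" (400x640 float32, m along the optical axis (not along the pixel's ray), 0 where there is no reading), "fx", "fy", "cx", "cy" (pixels), "R" (3x3) and "t" (3): a world point X has camera coordinates R X + t; the wrist camera has in their place "hand_eye" (4x4, takes a point from camera to tool coordinates, whose origin is the TCP and whose axes are the tool frame's). Camera axes: x right, y down, z forward; pixel columns grow to the right and rows downward; lengths in m; the calibration is good to about 2 mm. A picture is of the moment at which its call begins: read the wrist's pose just before it.
- order.sign_off(): hands the job in, once; it reports no verdict.
The state is a dict: "time_s": time; "qpos": joint angles; "joint_velocities": joint speeds; "effort": joint torques, N m; "tool_pos": TCP position; "tool_rot": TCP orientation; "force": force on the tool from outside, world axes, zero at the start; "wrist_torque": the same for the moment, N m; "grip_width": finger opening in m.
Only numpy, scipy, OpenCV 4.12 (cv2) and the standard library are available. Lean on these libraries where they do the work, as an engineer would, in place of code of your own. Each camera call takes 0.05 s, during which the arm holds its last target. There are 200 camera calls.

## Working session

There is one attempt and no reset: what is moved stays moved. The work goes in short steps, Python scripts to look and compute and a shell command to move; the robot and the scene stay as the last step left them, time stands still between calls to the robot, and variables do not carry over. Pictures are saved under pics/ and viewed, on a budget of 10 in all, crops included, one or two more only if the job needs it, and the job is handed in when it is done.

```bash
mkdir -p pics; ls
python3 - <<'E'
from cell import env, optics, order
import cv2,numpy as np
o=env.get_obs(); print(o['time_s'],o['tool_pos'],o['tool_rot'],o['grip_width'])
for n in('top','scene'):
    c=optics.read_camera(n); cv2.imwrite(f'pics/{n}1.png',c['frame']); np.savez(f'{n}1.npz',**{k:v for k,v in c.items()})
    print(n,c['fx'],c['R'],c['t'])
E
```

```text
pics
0.0 [ 0.17498789 -0.62554327  0.29114215] [ 1.79995698e+02  1.13721758e-01 -7.43660771e+01] 0.08710239585282048
top 517.8065926604662 [[-0.02265674 -0.99972165 -0.00658005]
 [-0.99445415  0.02321252 -0.10257736]
 [ 0.10270155  0.00421949 -0.99470327]] [0.07915476 0.45335944 1.78271691]
scene 363.4291318746721 [[-0.18879689  0.98175277 -0.02274281]
 [ 0.56031505  0.08867466 -0.82351919]
 [-0.80647553 -0.16822101 -0.56683235]] [ 0.04071988 -0.14272337  1.52455756]
```

View pics/top1.png

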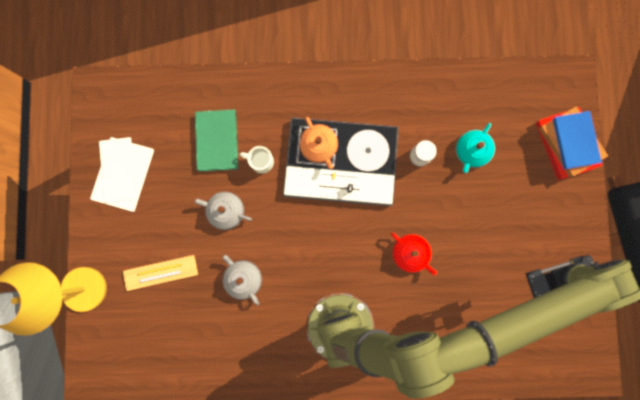

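View pics/scene1.png

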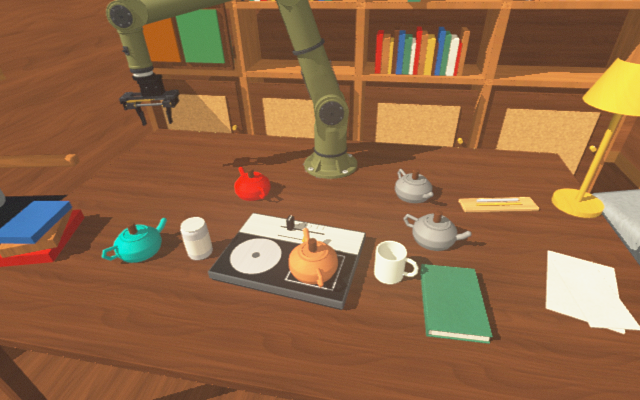

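Top view: the candidates for the teapot are copper (318,143), teal (476,148), red (412,253) and two greys (224,210), (241,280). The copper one at (318,143) is the right one: it stands on the square outline. The plate is at (368,150), the slider near (349,188) and the pointer near (332,176). Next, a close crop to check the choice, plus measurements.

```bash
cat > h.py <<'E'
import numpy as np
def ray(c,u,v,z):
    "world point at height z on the pixel's ray"
    d=c['R'].T@np.array([(u-c['cx'])/c['fx'],(v-c['cy'])/c['fy'],1.]); o=-c['R'].T@c['t']
    return o+d*(z-o[2])/d[2]
def proj(c,P):
    p=c['R']@np.asarray(P)+c['t']; return p[0]/p[2]*c['fx']+c['cx'],p[1]/p[2]*c['fy']+c['cy']
E
python3 - <<'E'
import numpy as np,cv2
from h import *
c=np.load('top1.npz')
im=c['frame'];crop=im[110:215,275:405]
cv2.imwrite('pics/crop1.png',cv2.resize(crop,None,fx=6,fy=5.7,interpolation=cv2.INTER_CUBIC) if 0 else cv2.resize(crop,None,fx=5.5,fy=5.5,interpolation=cv2.INTER_CUBIC))
g=cv2.cvtColor(im,cv2.COLOR_BGR2GRAY)
# plate ellipse and bright strip
m=(g>150).astype('uint8')
n,l,s,ce=cv2.connectedComponentsWithStats(m)
for i in range(1,n):
    if s[i,4]>300 and 280<ce[i][0]<400 and 110<ce[i][1]<215:
        print(s[i],ce[i],ray(c,*ce[i],.035), cv2.minAreaRect(np.argwhere(l==i)[:,::-1].astype('float32')))
for u,v in((292,121),(397,127),(393,206),(284,199),(318,141),(349,187),(332,177)):
    print(u,v,ray(c,u,v,.035).round(4),c['z_map'][v,u])
E
```

```text
[ 284  117  111   88 4100] [335.36390244 175.13634146] [0.52333647 0.00435331 0.035     ] ((341.2848815917969, 159.82174682617188), (109.54452514648438, 79.48464965820312), 5.024075031280518)
[ 347  130   43   42 1392] [367.72198276 150.05603448] [ 0.60912835 -0.11101996  0.035     ] ((368.0, 150.5), (41.0, 42.0), 90.0)
292 121 [0.7192 0.1519 0.035 ] 1.81644
397 127 [ 0.6887 -0.2164  0.035 ] 1.8145522
393 206 [ 0.411  -0.1919  0.035 ] 1.8225225
284 199 [0.4441 0.1844 0.035 ] 1.8261878
318 141 [0.6455 0.062  0.035 ] 1.7109765
349 187 [ 0.4807 -0.0419  0.035 ] 1.7609938
332 177 [0.5171 0.0162 0.035 ] 1.7908189
```

View pics/crop1.png

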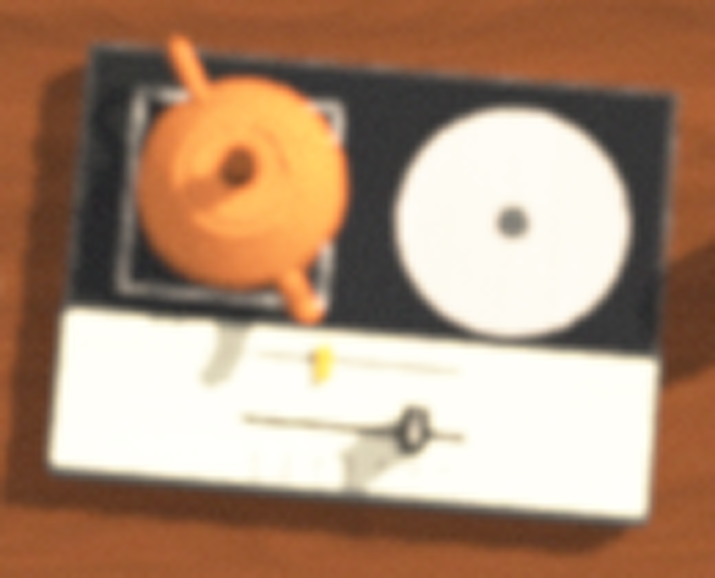

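The crop confirms the copper pot stands on the square outline. In crop pixels, the knob top is at (238,167), the plate dot at (513,222), the slider top at (413,427) and the pointer tip at (320,383). The slider has to go towards +y (left).

```bash
cat >> h.py <<'E'
def go(P,yaw=None):
    "print the shift in tool axes (cm) and turn (rad about tool z) to TCP target P"
    from cell import env
    from scipy.spatial.transform import Rotation as Ro
    o=env.get_obs(); R=Ro.from_euler('xyz',o['tool_rot'],degrees=True)
    print('t',round(o['time_s'],2),'pos',np.round(o['tool_pos'],4),'rot',np.round(o['tool_rot'],2),'F',np.round(o['force'],1),'w',round(o['grip_width'],4))
    print('shift cm',(R.inv().apply(np.array(P)-o['tool_pos'])*100).round(2))
    if yaw is not None: print('turn',(R.inv()*Ro.from_euler('xyz',[180,0,yaw],degrees=True)).as_rotvec().round(3))
E
python3 - <<'E'
import numpy as np
from h import *
c=np.load('top1.npz')
f=lambda x,y,z:ray(c,275+(x+.5)/5.5-.5,110+(y+.5)/5.5-.5,z)
K=f(238,167,.135);D=f(513,222,.035);S=f(413,427,.075);M=f(320,383,.041)
for n,p in zip('KDSM',(K,D,S,M)):print(n,p.round(4))
tr=f(243,420,.035)-f(463,438,.035); print('track yaw',np.degrees(np.arctan2(tr[1],tr[0]))-90)
e=f(60,305,.035)-f(660,355,.035); print('strip yaw',np.degrees(np.arctan2(e[1],e[0]))-90)
d=D-K;print('dir',np.degrees(np.arctan2(d[1],d[0])))
go([K[0],K[1],.27],-96)
E
```

```text
K [0.6279 0.0623 0.135 ]
D [ 0.6095 -0.1115  0.035 ]
S [ 0.4751 -0.0418  0.075 ]
M [0.5084 0.0139 0.041 ]
track yaw -6.054860693692163
strip yaw -6.172378858753035
dir -96.0622496329648
t 0.1 pos [ 0.175  -0.6256  0.2912] rot [ 1.7999e+02  1.0000e-01 -7.4370e+01] F [-0.2  0.3 -0.7] w 0.087
shift cm [-54.04 -62.16   2.21]
turn [0.    0.002 0.378]
```

```bash
python3 -m creep '[[-3,-3.45,0,0,0,0,1],[-3,-3.45,0,0,0,0,1],[-3,-3.45,0,0,0,0,1],[-3,-3.45,0,0,0,0,1],[-3,-3.45,0,0,0,0,1],[-3,-3.45,0,0,0,0,1],[-3,-3.45,0,0,0,0,1],[-3,-3.45,0,0,0,0,1],[-3,-3.45,0,0,0,0,1],[-3,-3.45,0,0,0,0,1],[-3,-3.45,0,0,0,0,1],[-3,-3.45,0,0,0,0,1],[-3,-3.45,0,0,0,0,1],[-3,-3.45,0,0,0,0,1],[-3,-3.45,0,0,0,0,1],[0,0,0,0,0,0.126,1],[0,0,0,0,0,0.126,1],[0,0,0,0,0,0.126,1]]'
python3 -c "
from h import *
go([.6279,.0623,.27],-96)"
```

```text
time_s: 1.9
tool_pos: [0.5627, -0.0276, 0.2821]
tool_rot: [179.3, 0.5, -96.9]
force: [-0.2, 0.6, -0.4]
grip_width: 0.0871
t 1.9 pos [ 0.5627 -0.0276  0.2821] rot [179.35   0.46 -96.9 ] F [-0.2  0.6 -0.4] w 0.0871
shift cm [-9.69 -5.41  1.23]
turn [ 0.011  0.008 -0.016]
```

```bash
python3 -m creep '[[-3.2,-1.8,0.4,0,0,0,1],[-3.2,-1.8,0.4,0,0,0,1],[-3.2,-1.8,0.4,0,0,0,1],[0,0,0,0.011,0.008,0.016,1],[0,0,0,0,0,0,1]]'
python3 - <<'E'
from h import *
from cell import optics
import cv2
go([.6279,.0623,.178],-96)
c=optics.read_camera('wrist'); cv2.imwrite('pics/w1.png',c['frame']); np.savez('w1.npz',**c); print(c['hand_eye'],c['fx'],c['cx'],c['cy'])
E
```

```text
time_s: 2.4
tool_pos: [0.629, 0.0619, 0.2663]
tool_rot: [179.7, -0.2, -98.3]
force: [-1.2, -0.4, -0.0]
grip_width: 0.0875
t 2.4 pos [0.629  0.0619 0.2663] rot [ 1.797e+02 -1.600e-01 -9.826e+01] F [-1.2 -0.4 -0. ] w 0.0875
shift cm [-0.05  0.07  8.83]
turn [ 0.005 -0.003 -0.039]
[[ 9.99999970e-01  2.35251243e-04  6.34727039e-05 -6.14985401e-05]
 [-2.43592480e-04  9.58902319e-01  2.83736291e-01 -7.85718609e-02]
 [ 5.88519220e-06 -2.83736298e-01  9.58902348e-01 -9.12381151e-02]
 [ 0.00000000e+00  0.00000000e+00  0.00000000e+00  1.00000000e+00]] 342.0795483778392 319.14801987753276 193.63957370616447
```

View pics/w1.png

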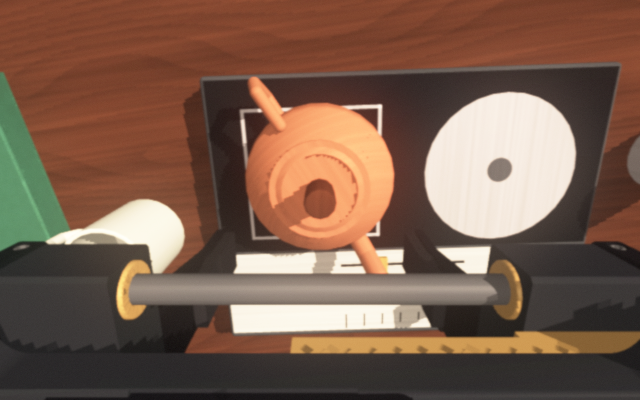

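The wrist view shows the copper knob around (320,200), between the fingers, and the plate dot at (500,169).

```bash
cat >> h.py <<'E'
def wr(c,pos,rot,u,v,z):
    "world point at height z on a wrist-camera pixel's ray"
    from scipy.spatial.transform import Rotation as Ro
    R=Ro.from_euler('xyz',rot,degrees=True); H=c['hand_eye']
    o=R.apply(H[:3,3])+pos; d=R.apply(H[:3,:3]@np.array([(u-c['cx'])/c['fx'],(v-c['cy'])/c['fy'],1.]))
    return o+d*(np.reshape(z,(-1,1))-o[2])/d[2]
def wcloud(c,pos,rot):
    from scipy.spatial.transform import Rotation as Ro
    R=Ro.from_euler('xyz',rot,degrees=True); H=c['hand_eye'];z=c['z_map']
    v,u=np.mgrid[:400,:640]; P=np.stack([(u-c['cx'])/c['fx']*z,(v-c['cy'])/c['fy']*z,z],-1)
    return R.apply((P@H[:3,:3].T+H[:3,3]).reshape(-1,3)).reshape(400,640,3)+pos
E
python3 - <<'E'
from h import *
from cell import env
o=env.get_obs();c=dict(np.load('w1.npz'));W=wcloud(c,o['tool_pos'],o['tool_rot'])
w=W[170:230,295:345].reshape(-1,3)
t=w[(w[:,2]>.127)&(w[:,2]<.15)];print(len(t),t.mean(0),t.min(0),t.max(0))
print('dot',wr(c,o['tool_pos'],o['tool_rot'],500,169,.035),W[169,500])
E
```

```text
817 [0.63369539 0.06037401 0.13307375] [0.62189323 0.049411   0.12703497] [0.64390189 0.07195372 0.13538141]
dot [[ 0.61025682 -0.11167523  0.035     ]] [ 0.61007806 -0.11197549  0.03440567]
```

```bash
python3 -m creep '[[0.1,-0.3,3,0,0,-0.039,1],[0,0,3,0,0,0,1],[0,0,2,0,0,0,1],[0,0,0.6,0,0,0,1],[0,0,0,0,0,0,1]]' 
python3 -c "
from h import *
go([.632,.0607,.179],-96)"
```

```text
time_s: 2.95
tool_pos: [0.6305, 0.0535, 0.1798]
tool_rot: [179.8, -0.3, -96.3]
force: [0.6, -1.3, 0.3]
grip_width: 0.0869
t 2.95 pos [0.6305 0.0535 0.1798] rot [179.85  -0.34 -96.32] F [ 0.6 -1.3  0.3] w 0.0869
shift cm [-0.74 -0.07  0.08]
turn [ 0.003 -0.006 -0.006]
```

```bash
python3 -m creep '[[-0.7,-0.1,0.1,0,0,0,1],[0,0,0,0,0,0,1],[0,0,0,0,0,0,0.6],[0,0,0,0,0,0,0.4],[0,0,0,0,0,0,0.2],[0,0,0,0,0,0,0],[0,0,0,0,0,0,0],[0,0,0,0,0,0,0],[0,0,0,0,0,0,0],[0,0,0,0,0,0,0]]' 10
python3 -c "
from h import *
go([.610,-.1117,.178],-96)"
```

```text
time_s: 3.95
tool_pos: [0.6346, 0.0604, 0.1841]
tool_rot: [-179.7, -0.3, -96.4]
force: [0.2, -0.5, -0.0]
grip_width: 0.0309
t 3.95 pos [0.6346 0.0604 0.1841] rot [-179.71   -0.31  -96.4 ] F [ 0.2 -0.5 -0. ] w 0.0309
shift cm [17.37  0.53  0.71]
turn [-0.005 -0.005 -0.007]
```

```bash
python3 -m creep '[[0,0,0.3,0,0,0,0],[0,0,0,0,0,0,0],[0,0,0,0,0,0,0],[0,0,0,0,0,0,0],[0,0,0,0,0,0,0],[0,0,0,0,0,0,0]]' 10
python3 -c "
from h import *
go([.610,-.1117,.180],-96)"
```

```text
time_s: 4.55
tool_pos: [0.6349, 0.0605, 0.1812]
tool_rot: [-179.7, -0.3, -96.4]
force: [0.6, -1.0, 2.2]
grip_width: 0.0225
t 4.55 pos [0.6349 0.0605 0.1812] rot [-179.67   -0.29  -96.39] F [ 0.6 -1.   2.2] w 0.0225
shift cm [17.39  0.55  0.21]
turn [-0.006 -0.005 -0.007]
```

```bash
python3 -m creep '[[0.8,0.03,0.03,0,0,0,0],[1,0.03,0.03,0,0,0,0],[1,0.03,0.03,0,0,0,0],[1,0.03,0.03,0,0,0,0],[0,0,0,0,0,0,0]]' 6
python3 -c "
from h import *
go([.610,-.1117,.180],-96)"
```

```text
time_s: 5.05
tool_pos: [0.6299, 0.0307, 0.1813]
tool_rot: [-179.5, 0.5, -95.9]
force: [0.3, -3.5, -1.7]
grip_width: 0.0228
t 5.05 pos [0.6299 0.0307 0.1813] rot [-179.5     0.49  -95.94] F [ 0.3 -3.5 -1.7] w 0.0228
shift cm [14.37  0.5   0.  ]
turn [-0.009  0.008  0.001]
```

```bash
python3 -m creep '[[1.2,0.05,0.05,0,0,0,0],[1.2,0.05,0.05,0,0,0,0],[1.2,0.05,0.05,0,0,0,0],[1.2,0.05,0.05,0,0,0,0],[1.2,0.05,0.05,0,0,0,0],[1.2,0.05,0.05,0,0,0,0],[1.2,0.05,0.05,0,0,0,0],[0,0,0.05,0,0,0,0]]' 6
python3 -c "
from h import *
go([.610,-.1117,.180],-96)"
```

```text
time_s: 5.85
tool_pos: [0.6208, -0.0387, 0.1812]
tool_rot: [-178.9, 1.9, -95.2]
force: [-0.6, -4.7, 1.9]
grip_width: 0.0229
t 5.85 pos [ 0.6208 -0.0387  0.1812] rot [-178.91    1.86  -95.16] F [-0.6 -4.7  1.9] w 0.0229
shift cm [ 7.37  0.42 -0.13]
turn [-0.019  0.033  0.014]
```

```bash
python3 -m creep '[[0.8,0.05,0.03,-0.006,0.011,0.005,0],[0.9,0.05,0.03,-0.006,0.011,0.005,0],[0.9,0.05,0.03,-0.005,0.011,0.005,0],[0.9,0.05,0.03,-0.003,0.006,0,0],[0.9,0.05,0.03,-0.003,0.006,0,0],[0.9,0.05,0.03,-0.003,0.006,0,0],[0,0,0,0,0,0,0]]' 6
python3 -c "
from h import *
go([.610,-.1117,.180],-96)"
```

```text
time_s: 6.55
tool_pos: [0.6149, -0.0789, 0.1813]
tool_rot: [179.8, -0.2, -95.5]
force: [0.9, -2.4, 1.0]
grip_width: 0.0228
t 6.55 pos [ 0.6149 -0.0789  0.1813] rot [179.79  -0.23 -95.49] F [ 0.9 -2.4  1. ] w 0.0228
shift cm [3.31 0.17 0.14]
turn [ 0.004 -0.004  0.009]
```

```bash
python3 -m creep '[[0.9,0.03,0.03,0,0.005,0,0],[0.9,0.03,0.03,0,0.005,0,0],[0.9,0.03,0.03,0,0.005,0,0],[0.9,0.03,0.03,0,0.005,0,0],[0.3,0,0,0,0,0,0],[0,0,0,0,0,0,0]]' 6
python3 - <<'E'
from h import *
from cell import optics
import cv2
go([.611,-.1117,.180],-96)
c=optics.read_camera('wrist'); cv2.imwrite('pics/w2.png',c['frame']); np.savez('w2.npz',**c)
E
```

```text
time_s: 7.15
tool_pos: [0.6112, -0.1069, 0.1813]
tool_rot: [179.8, -0.6, -95.0]
force: [-0.0, 1.6, 1.4]
grip_width: 0.0228
t 7.15 pos [ 0.6112 -0.1069  0.1813] rot [179.85  -0.6  -95.  ] F [-0.   1.6  1.4] w 0.0228
shift cm [ 0.48 -0.02  0.14]
turn [ 0.003 -0.01   0.017]
```

View pics/w2.png

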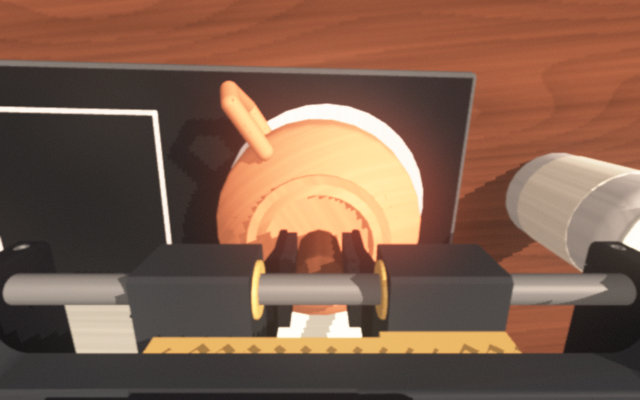

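The pot sits on the plate, with a thin white rim showing above and to its right, around (400,150). It needs about 5 mm more along tool x, then release and retreat upwards.

```bash
python3 -m creep '[[0.4,0,0.05,0,0,0,0],[0.2,0,0,0,0,0,0],[0,0,0,0,0,0,0],[0,0,0,0,0,0,0.4],[0,0,0,0,0,0,0.6],[0,0,0,0,0,0,0.8],[0,0,0,0,0,0,0.8],[0,0,0,0,0,0,0.8],[0,0,0,0,0,0,0.8],[0,0,0,0,0,0,0.8]]' 6
python3 -m creep '[[0,0,-1,0,0,0,0.8],[0,0,-3,0,0,0,0.8],[0,0,-4,0,0,0,0.8],[0,0,-2,0,0,0,0.8],[0,0,0,0,0,0,0.8]]'
python3 - <<'E'
from h import *
from cell import optics,env
import cv2
go([.611,-.1117,.180],-96)
o=env.get_obs()
c=optics.read_camera('wrist'); cv2.imwrite('pics/w3.png',c['frame']); np.savez('w3.npz',**c)
W=wcloud(c,o['tool_pos'],o['tool_rot']);w=W.reshape(-1,3)
t=w[(w[:,2]>.127)&(w[:,2]<.15)&(abs(w[:,0]-.61)<.04)&(abs(w[:,1]+.11)<.04)];print(len(t),t.mean(0),t.min(0),t.max(0))
E
```

```text
time_s: 8.2
tool_pos: [0.6088, -0.1158, 0.1795]
tool_rot: [179.6, -0.8, -95.1]
force: [-0.5, -0.3, 0.5]
grip_width: 0.0671
time_s: 8.7
tool_pos: [0.6094, -0.1139, 0.2845]
tool_rot: [179.5, -0.8, -95.0]
force: [0.5, -0.0, 0.1]
grip_width: 0.07
t 8.7 pos [ 0.6094 -0.1139  0.2845] rot [179.53  -0.82 -95.04] F [ 0.5 -0.   0.1] w 0.07
shift cm [-0.38 -0.23 10.45]
turn [ 0.008 -0.014  0.017]
704 [ 0.60982433 -0.1099849   0.13313346] [ 0.59818721 -0.12118598  0.12702512] [ 0.62020606 -0.09854002  0.13573921]
```

View pics/w3.png

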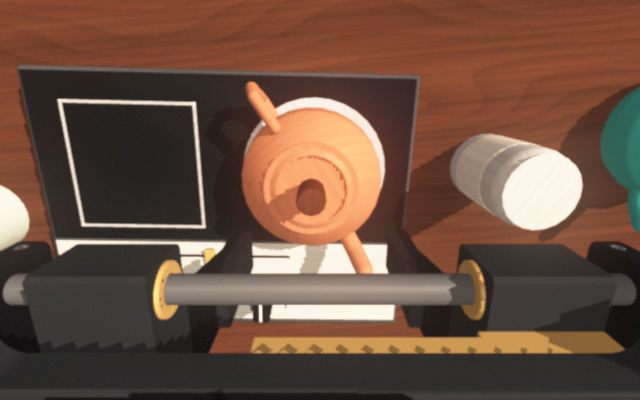

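Knob at (311,195). The pot centre comes out at (0.609,-0.110) against the plate dot at (0.610,-0.112), so it is within about 3 mm. Next, the slider.

```bash
python3 -m creep '[[-2.2,2.4,0,0.002,-0.003,0.004,1],[-2.2,2.4,0,0.002,-0.003,0.004,1],[-2.2,2.4,0,0.002,-0.003,0.004,1],[-2.2,2.4,0,0.002,-0.003,0.004,1],[0,0,0,0,0,0,1],[0,0,0,0,0,0,1]]'
python3 - <<'E'
from h import *
from cell import optics,env
import cv2
go([.475,-.042,.125],-96)
o=env.get_obs()
c=optics.read_camera('wrist'); cv2.imwrite('pics/w4.png',c['frame']); np.savez('w4.npz',**c,pos=o['tool_pos'],rot=o['tool_rot'])
E
```

```text
time_s: 9.35
tool_pos: [0.5153, -0.0152, 0.2745]
tool_rot: [179.3, -0.1, -96.1]
force: [0.4, 0.4, -0.1]
grip_width: 0.0869
t 9.35 pos [ 0.5153 -0.0152  0.2745] rot [ 1.7929e+02 -1.1000e-01 -9.6110e+01] F [ 0.4  0.4 -0.1] w 0.0869
shift cm [ 3.06  3.53 15.  ]
turn [ 0.012 -0.002 -0.002]
```

View pics/w4.png

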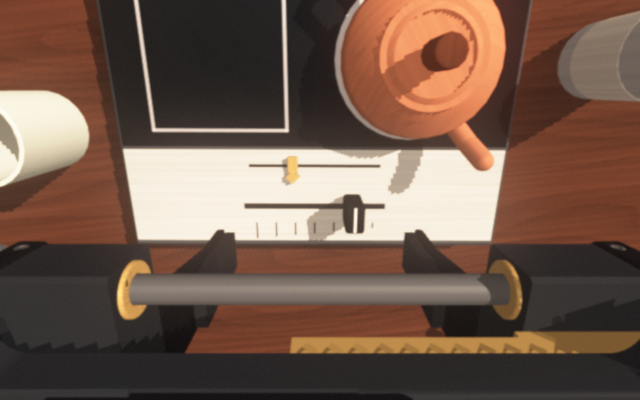

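The slider's white index line is at about (355,219), the pointer tip at (292,182) and the track line runs (245,206)–(385,206).

Run:
```python
from h import *
c=dict(np.load('w4.npz'));p,r=c['pos'],c['rot'];W=wcloud(c,p,r)
g=c['frame'][203:236,342:368].min(2)
w=W[203:236,342:368].reshape(-1,3);t=w[(w[:,2]>.068)&(w[:,2]<.085)];print('grip',len(t),t.mean(0),t.min(0),t.max(0))
S=wr(c,p,r,355,219,.075)[0];M=wr(c,p,r,292,182,.041)[0]
y=np.array([np.sin(np.radians(6.1)),np.cos(np.radians(6.1)),0]);y[0]*=1
print(S,M,'along warmer y:',(M-S)@y, 'top-cam:',(np.array([.5084,.0139,0])-[.4751,-.0418,0])@y)
im=c['frame'][155:245,235:395];import cv2;cv2.imwrite('pics/w4c.png',cv2.resize(im,None,fx=5,fy=5,interpolation=cv2.INTER_CUBIC))
```

```text
grip 565 [ 0.47841675 -0.04464153  0.07360782] [ 0.46350148 -0.05433845  0.06803625] [ 0.49133225 -0.03467163  0.07644954]
[ 0.47790737 -0.04431241  0.075     ] [0.50959652 0.01172955 0.041     ] along warmer y: 0.05909206012899788 top-cam: 0.05892321706371606
```

View pics/w4c.png

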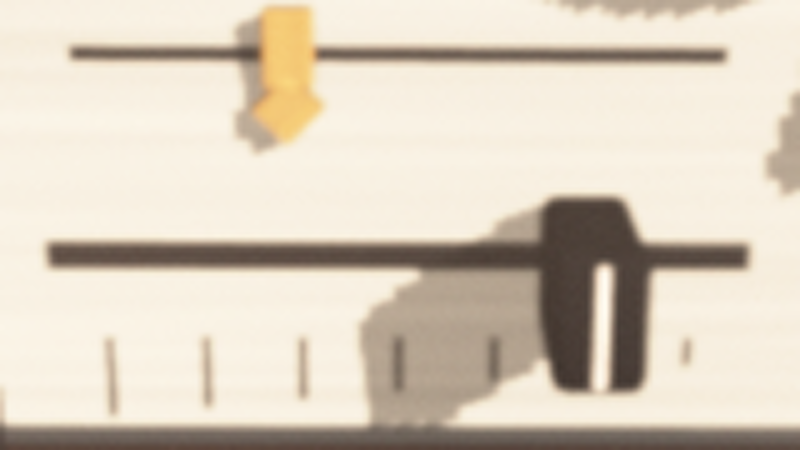

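```bash
python3 -m creep '[[1.6,1.7,0,0.012,0,0,1],[1.6,1.7,2,0,0,0,1],[0,0,4,0,0,0,1],[0,0,4,0,0,0,1],[0,0,0,0,0,0,1]]'
python3 -c "
from h import *
go([.478,-.0445,.125],-96)"
```

```text
time_s: 9.9
tool_pos: [0.4792, -0.0485, 0.1708]
tool_rot: [-180.0, 0.0, -96.4]
force: [-1.0, 0.4, -0.1]
grip_width: 0.0868
t 9.9 pos [ 0.4792 -0.0485  0.1708] rot [-1.7997e+02  3.0000e-02 -9.6410e+01] F [-1.   0.4 -0.1] w 0.0868
shift cm [-0.38  0.17  4.58]
turn [-0.     0.001 -0.007]
```

```bash
python3 -m creep '[[-0.4,0.1,2,0,0,0,1],[0,0,1.6,0,0,0,1],[0,0,0.6,0,0,0,1],[0,0,0,0,0,0,0.7],[0,0,0,0,0,0,0.4],[0,0,0,0,0,0,0.1],[0,0,0,0,0,0,0],[0,0,0,0,0,0,0],[0,0,0,0,0,0,0],[0,0,0,0,0,0,0],[0,0,0,0,0,0,0],[0,0,0,0,0,0,0],[0,0,0,0,0,0,0],[0,0,0,0,0,0,0]]' 6
python3 -c "
from h import *
go([.4843,.0144,.125],-96)"
```

```text
time_s: 11.3
tool_pos: [0.4858, -0.0468, 0.1358]
tool_rot: [-179.4, 0.1, -96.6]
force: [0.4, 0.2, 0.1]
grip_width: 0.0177
t 11.3 pos [ 0.4858 -0.0468  0.1358] rot [-1.7942e+02  9.0000e-02 -9.6610e+01] F [0.4 0.2 0.1] w 0.0177
shift cm [-6.06  0.87  1.08]
turn [-0.01   0.002 -0.011]
```

```bash
python3 -m creep '[[-0.8,0.05,0.06,0,0,0,0],[-0.9,0.05,0.06,0,0,0,0],[-0.9,0.05,0.06,0,0,0,0],[-0.9,0.05,0.06,0,0,0,0],[-0.9,0.05,0.06,0,0,0,0],[-0.9,0.05,0.06,0,0,0,0],[0,0,0,0,0,0,0]]' 6
python3 -c "
from h import *
go([.4843,.0144,.13],-96)"
```

```text
time_s: 12.0
tool_pos: [0.4916, 0.0076, 0.1358]
tool_rot: [-179.1, -0.2, -96.7]
force: [0.2, 2.3, -0.7]
grip_width: 0.0179
t 12.0 pos [0.4916 0.0076 0.1358] rot [-179.1   -0.2  -96.7] F [ 0.2  2.3 -0.7] w 0.0179
shift cm [-0.6   0.81  0.56]
turn [-0.016 -0.004 -0.012]
```

```bash
python3 -m creep '[[-0.4,0,0,0,0,0,0],[-0.25,0,0,0,0,0,0],[0,0,0,0,0,0,0],[0,0,0,0,0,0,0]]' 6
python3 -c "
from h import *
go([.4917,.0136,.1358],-96)"
```

```text
time_s: 12.4
tool_pos: [0.4923, 0.0142, 0.1357]
tool_rot: [-179.1, -0.2, -96.7]
force: [0.9, -0.1, 2.1]
grip_width: 0.0181
t 12.4 pos [0.4923 0.0142 0.1357] rot [-179.11   -0.24  -96.71] F [ 0.9 -0.1  2.1] w 0.0181
shift cm [ 0.07  0.06 -0.01]
turn [-0.015 -0.004 -0.012]
```

```bash
python3 -m creep '[[0,0,0,0,0,0,0.3],[0,0,0,0,0,0,0.5],[0,0,0,0,0,0,0.7],[0,0,0,0,0,0,0.7],[0,0,0,0,0,0,0.7],[0,0,0,0,0,0,0.7],[0,-0.5,-3,0,0,0,0.8],[0,-0.5,-4,0,0,0,0.9],[0,-0.7,-4,0,0,0,1],[0,-0.7,-3,0,0,0,1],[0,-1,0,0.015,0,0,1],[0,0,0,0,0,0,1],[0,0,0,0,0,0,1]]'
python3 - <<'E'
from h import *
from cell import optics,env
import cv2
go([.4917,.0136,.1358],-96)
o=env.get_obs()
c=optics.read_camera('wrist'); cv2.imwrite('pics/w5.png',c['frame']); np.savez('w5.npz',**c,pos=o['tool_pos'],rot=o['tool_rot'])
E
```

```text
time_s: 13.7
tool_pos: [0.5228, 0.011, 0.2779]
tool_rot: [-178.6, -0.2, -96.7]
force: [-0.0, 0.0, 0.1]
grip_width: 0.0865
t 13.7 pos [0.5228 0.011  0.2779] rot [-1.7862e+02 -1.6000e-01 -9.6730e+01] F [-0.   0.   0.1] w 0.0865
shift cm [ 0.06  3.46 14.13]
turn [-0.024 -0.003 -0.013]
```

View pics/w5.png

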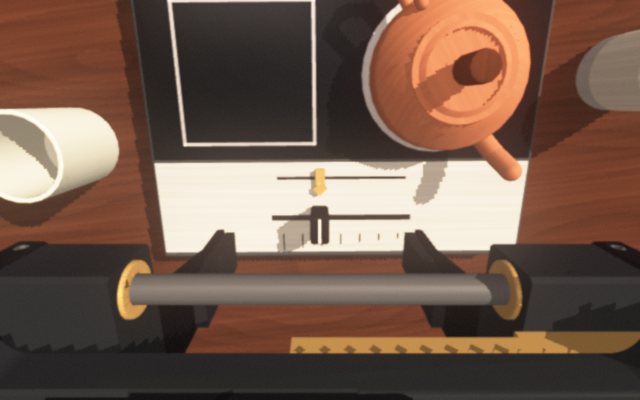

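The slider line at (320,230) is level with the pointer tip at (320,195). The pot still stands on the plate. A numeric check of both, also with the top camera.

Run:
```python
from h import *
from cell import optics
import cv2
c=dict(np.load('w5.npz'));p,r=c['pos'],c['rot'];W=wcloud(c,p,r)
y=np.array([np.sin(np.radians(6.1)),np.cos(np.radians(6.1)),0])
S=wr(c,p,r,320,230,.075)[0];M=wr(c,p,r,320,195,.041)[0];print(S,M,'S-M along y',(S-M)@y)
w=W[203:245,300:340].reshape(-1,3);t=w[(w[:,2]>.070)&(w[:,2]<.085)];print('grip',t.min(0),t.max(0),((t-M)@y).min(),((t-M)@y).max())
w=W.reshape(-1,3);t=w[(w[:,2]>.127)&(w[:,2]<.15)&(abs(w[:,0]-.61)<.04)&(abs(w[:,1]+.11)<.04)];print('knob',(t.min(0)+t.max(0))/2,t.max(0)[2])
a=optics.read_camera('top')
k=a['frame'][110:215,275:405]; cv2.imwrite('pics/top2.png',cv2.resize(k,None,fx=5.5,fy=5.5,interpolation=cv2.INTER_CUBIC))
```

```text
[0.48457935 0.014141   0.075     ] [0.50855623 0.01115686 0.041     ] S-M along y 0.0004193684310525706
grip [0.47049568 0.0046471  0.07004437] [0.49812718 0.02404639 0.07627824] -0.008043478780617766 0.009768171535381167
knob [ 0.60831637 -0.10922514  0.131627  ] 0.1362271193778184
```

Slider within 1 mm of level, pot within 3 mm of the plate's centre, nothing touched. Handing in.

```bash
python3 -c "
from cell import order
print(order.sign_off())"
```

```text
the job is handed in; nothing more can be done
None
```

I slid the copper teapot onto the warming plate and let it go. I then moved the heat slider level with the brass pointer and handed the job in at about 14 s. To do this I held the pot lightly by its knob and dragged it along the deck. I gripped the slider's handle and moved it along its track, rather than only pushing it.

My last wrist-camera checks showed:
- **Teapot:** its centre is about 3 mm from the plate's centre (limit 14 mm). The knob top is at its expected height, so the pot stands flat.
- **Slider:** its line is about 0.5 mm from level with the pointer tip (limit 5 mm). The slider's edges, from depth, give about 1 mm.
- **Arm:** the gripper is open and clear of everything, with no force reading.
- **Bystanders:** the pointer moved less than 2 mm between views, which is within camera error. I didn't measure the mug, caddy or book again. The arm's path stayed clear of them.

None of the checks failed. The largest disagreement was the knob's starting position, where the top and wrist cameras differed by about 5 mm. I relied on the wrist camera there. The tool also drifted a few millimetres during idle steps, so it gripped the slider about 1 cm higher than planned. The grip still held.

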